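# Tuck the eaves flashing under the shingles of a nest box

### The job

Pick up the aluminium eaves flashing (its raised bead is there to grip), lay it on the bare strip of the nest box's sloping roof and slide its flat edge up under the lowest course of shingles, centred along the eaves and square to them, until its drip leg meets the fascia. Do not pry the shingles up while tucking it in, and leave the hammer, the nail jar and the turned finial alone. Finish while still holding the flashing firmly pressed flat against the roof board, as if for nailing: do not let go.

Things in the scene. Friction and masses are not known exactly. Their poses are not given: they have to be found in the camera images.
- flashing_bead (a point): Centre of the raised bead of the loose rigid aluminium eaves flashing (0.18 kg, 210 mm long). x: across it to the flat edge to be tucked in, y: along it, z: up. The straight bead, 12 mm wide and 24 tall, stands on the 3 mm flange over its whole length; this point is 12 mm above the flange's top, 15 above its underside. It is gripped across x.
- flashing_edge (a point): Middle of the flashing's flat tucking edge, half-way through its 3 mm thickness: 74 mm in +x and 13.5 mm below the bead point. Same axes.
- flashing: The flashing: origin mid-length on the flange's underside at the inner face of its drip leg, 12 mm in -x and 15 below the bead point. The leg, 3 mm thick, points down along the outer edge to 22 mm below the underside; the flange runs 86 mm from it in +x. At the start it lies level on the offcut, leg hanging free over the offcut's edge.
- offcut: Loose pale wood block under the flashing, 70 x 180 x 30 mm high, flat on the bench; origin centre of its underside, y along its length.
- roof: Roof board of a plywood nest box fixed to the bench, left or right of the middle. Origin: middle of the eaves (low edge, robot side), 110 mm above the bench. x: up the slope (15 deg), y: along the eaves, z: square off the board. Top face z = 0, 220 mm along y, bare from x = 2 to 56 mm, then shingles: tops 14 mm off the board at the butts, up to 30 further up.
- fascia: Dark board under the eaves, same origin and axes as the roof: outer face at x = 0, from 10 to 34 mm below the roof board's top face. The flashing is home when its drip leg's inner face meets it: bead point then at x = 12, y = 0, z = 15 mm in the roof's frame, edge 30 mm in under the shingles.
- lap_mouth (a point): Middle of the slot's mouth under the butts (lower edges) of the lowest shingles: x = 56, y = 0, z = 3 mm in the roof's frame, same axes. The slot is 6 mm high, 220 wide and 44 deep (up to a batten).
- shingle_left (a joint): Lift of the left (+y of the roof) of the three lowest shingles, each 72 mm wide and 8 thick, nailed 104 mm up the slope from its butt: 0 lying flat, growing as the butt is lifted (0.1 rad is 10 mm). A push of about a newton lifts it.
- shingle_mid (a joint): The same for the middle shingle.
- shingle_right (a joint): The same for the right (-y of the roof) shingle.
- hammer: Bystander: a hammer lying on the bench to the left of the work; origin on its underside.
- nail_jar_mid (a point): Bystander: centre of a closed glass nail jar, 60 mm across and 70 mm high, standing on the bench to the right of the work.
- finial_mid (a point): Bystander: middle of a turned wooden finial 44 mm across and 86 mm high, standing on the bench to the right of the work.
Things that resemble listed ones, but are neither listed nor needed, are in the scene too. What is meant by the flashing is not purple or red, and is the smaller of those in its own colour.

How it is judged:
On the way, in this order (a step that is already met when the one before it is completed fails the run):
1. the flashing is lifted off its offcut (height (world z) of flashing_bead above 0.075 m), for 0.1 s.
2. the flashing rests on the bare strip of the roof board, its edge still short of the shingles (contact force between flashing and roof above 0.5 N and x of flashing_edge in the frame of roof between 0.01 and 0.056 m and z of flashing_edge in the frame of roof below 0.008 m), for 0.1 s.
3. the flashing's edge has entered the slot under the shingles (x of flashing_edge in the frame of roof above 0.06 m and z of flashing_edge in the frame of roof between -0.002 and 0.006 m), for 0.1 s.
At the end, for the whole second after the job is handed in: Gripper still holds the flashing at rest (>3 N) and presses it on the board (>5 N): flat within 3 mm, edge 24 mm or more under the shingles, drip leg within 5 mm of the fascia, centred within 8 mm, square within 0.05 rad, shingles within 0.03 rad of flat (x of flashing_bead in the frame of roof between 0.007 and 0.016 m and y of flashing_bead in the frame of roof between -0.008 and 0.008 m and z of flashing_bead in the frame of roof below 0.018 m and x of flashing_edge in the frame of roof above 0.08 m and z of flashing_edge in the frame of roof between -0.002 and 0.004 m and angle between the y axis of flashing_bead and the y axis of roof, either way round below 0.05 rad and contact force between flashing and roof above 5 N and contact force between the fingers and flashing above 3 N and value of joint each of shingle_left, shingle_mid, shingle_right below 0.03 rad and linear speed of flashing below 0.02 m/s); the arm keeps its last pose, push and grip.
It fails at once if a shingle is pried up (more than 0.05 rad, 5 mm at its butt) (value of joint any of shingle_left, shingle_mid, shingle_right above 0.05 rad).
It fails at once if the hammer, nail jar or finial is disturbed (moved more than 15 mm) (distance of any of hammer, nail_jar_mid, finial_mid from where it was at the start of the episode above 0.015 m).
It also fails if it takes over 40 s, if anything falls off the work surface, if the arm or the gripper's body presses on something with over 40 N, if the wrist force passes 120 N, or if a joint passes its speed limit or range.

### The arm

A 7-joint arm with a two-finger parallel gripper is mounted at the origin on the work surface. World frame = base frame: x ahead of the robot, y to its left, z up, the work surface at z = 0. Lengths are in m, angles in rad, forces in N, time in s.
With the tool pointing down it reaches from about 0.4 to 0.85 m from the base axis. Payload 6.9 kg.
Tool frame: the origin (TCP) lies midway between the tips of the shut fingers; the grasp point (between the pads) lies behind it (ctrl.pinch_z is the z of the grasp point in the tool frame, in m); z points along the fingers, y is the direction in which the jaws open and shut (so a half turn about z gives the same grasp; the last joint's range is limited). The gripper opens to 85 mm and grips with 20 to 120 N. Pads are 22 mm wide; open, the fingers measure 114 mm over their backs; the gripper's body (76 mm by 85 mm) begins 54 mm behind the grasp point. The pads swing forward as they close: fully open they stand 13 mm farther back than shut.
Start: joints at [1.357, 0.507, -0.238, 1.5, 0.126, 1.149, -0.155], TCP at [0.196, -0.593, 0.203] pointing down, gripper open.
Joint ranges: [-3.08, 3.08], [-0.24, 2.05], [-1.43, 1.35], [0, 2.5], [-1.52, 4.66], [0.17, 1.96], [-2.89, 2.89]. Speed limits (rad/s): [2.39, 2.39, 3.14, 3.14, 3.14, 3.14, 3.14].

### API

Orientations are given as a unit quaternion [w, x, y, z].
In Python, from station import ctrl, get_state, vision, ticket, models gives the robot as it stands. Calls block until the motion is done:
- ctrl.movep(position, orientation): joint-space move of the TCP to a pose.
- ctrl.movel(position, frame=None, max_speed=0.15): straight line of the TCP; frame=None keeps the orientation; max_speed is the mean speed in m/s.
- ctrl.set_joints(angles): joint-space move.
- ctrl.ungrasp() and ctrl.close_gripper(force=None): open the fingers fully, or close them until they stop; force is the grip in N (None keeps the last).
- ctrl.pause(seconds).
- ctrl.ik(position, orientation): joint angles nearest the present ones, or None.
- get_state(): the state.
- vision.grab_frame(name): name is "scene" or "top" or "wrist"; returns (picture, depth): 480x640x3 uint8, blue, green, red; 480x640 float32, m along the optical axis (not along the pixel's ray), 0 where there is no reading.
- vision.camera_info(name): a dict with "mtx" (3x3 intrinsics, pixels), "dist_coeffs" ([k1, k2, p1, p2, k3] as OpenCV has them; the pictures are not rectified), "R" (3x3) and "t" (3): a world point X has camera coordinates R X + t; the wrist camera has in their place "hand_eye" (4x4, takes a point from camera to tool coordinates, whose origin is the TCP and whose axes are the flange's). Camera axes: x right, y down, z forward; pixel columns grow to the right and rows downward; lengths in m; the calibration is good to about 2 mm. A picture is of the moment at which its call begins: read the wrist's pose just before it. camera_info takes no time and is no camera call.
A pose or a line that the arm cannot do raises ctrl.Unreachable and nothing moves.
- ticket.close_job(): hands the job in, once; it reports no verdict.
Trained networks look in the newest picture that a camera, given by its name, has taken for a name from the list of things; names that differ only in an ending like _2 or _b are one class to them, and where a whole thing is asked for, a point or a joint stands for the part that bears it (a point fixed in the world has none). Each returns a list of dicts, best first, with "p" (0 to 1); they miss things now and then, are a little off and sometimes report something else, mostly with a low value. They report only what shows in the picture. A call takes as long as a camera call. They do not tell look-alikes from the thing itself.
- models.recognise(camera, target): "point" ([column, row] in pixels, amid what is visible of it).
- models.masks_of(camera, target): "mask" (480x640 bool, what is visible of it) and "point" ([column, row] in pixels, amid what is visible of it).
The state is a dict: "time": time; "qpos": joint angles; "qd": joint speeds; "tau": joint torques, N m; "tcp_pos": TCP position; "eef_rot": TCP orientation; "contact_force": force on the tool from outside, world axes, zero at the start; "wrist_torque": the same for the moment, N m; "width": finger opening in m.
Only numpy, scipy, OpenCV 4.12 (cv2) and the standard library are available. Lean on these libraries where they do the work, as an engineer would, in place of code of your own. Each camera call takes 0.05 s, during which the arm holds its last target. There are 200 camera calls.

## Working session

There is one attempt and no reset: what is moved stays moved. The work goes in short steps, each a Python script; the robot and the scene stay as the last script left them, time stands still between calls to the robot, and variables do not carry over. Pictures are saved under pics/ and viewed, about 8 in all and at most 12, crops included, and the job is handed in when it is done.

```bash
ls; mkdir -p pics
python3 - <<'E'
from station import ctrl,get_state,vision,models
import cv2,numpy as np,pickle
s=get_state();print(s['time'],s['tcp_pos'],s['eef_rot'],s['width'],s['contact_force'],ctrl.pinch_z)
d={}
for n in('scene','top'):
    im,dp=vision.grab_frame(n);d[n]=(im,dp,vision.camera_info(n));cv2.imwrite(f'pics/{n}0.png',im)
    for t in('flashing','roof','offcut','flashing_bead'):
        print(n,t,[(np.round(r['point']),round(r['p'],2)) for r in models.recognise(n,t)])
pickle.dump(d,open('d0.pkl','wb'))
for n in d: print(d[n][2])
print(vision.camera_info('wrist'))
E
```

```text
pics
0.0 [ 0.19623557 -0.59281935  0.20210152] [-8.88719726e-04  9.87242436e-01  1.59221729e-01 -1.53923323e-04] 0.08527972886488241 [0.90515773 0.70197935 1.14003995] -0.0187
scene flashing [(array([429., 339.]), 0.82), (array([440., 216.]), 0.65), (array([347., 213.]), 0.64), (array([377., 275.]), 0.58), (array([159., 400.]), 0.44)]
scene roof [(array([257., 301.]), 0.86)]
scene offcut [(array([379., 294.]), 0.64)]
scene flashing_bead [(array([430., 335.]), 0.95), (array([441., 213.]), 0.84), (array([374., 274.]), 0.82), (array([346., 212.]), 0.72)]
top flashing [(array([146., 294.]), 0.93), (array([293., 164.]), 0.87), (array([285., 234.]), 0.81), (array([243., 354.]), 0.74), (array([416., 204.]), 0.6)]
top roof [(array([414., 203.]), 0.83)]
top offcut [(array([390., 224.]), 0.48)]
top flashing_bead [(array([291., 164.]), 0.96), (array([284., 236.]), 0.83), (array([153., 295.]), 0.75), (array([240., 349.]), 0.59)]
{'mtx': array([[498.06184094,   0.        , 314.96526634],
       [  0.        , 498.06184094, 243.31330342],
       [  0.        ,   0.        ,   1.        ]]), 'dist_
[... 635 characters left out ...]
       [ 0.18633487, -0.00470907, -0.98247501]]), 't': array([0.04503543, 0.5135658 , 1.39467028])}
{'mtx': array([[358.56705996,   0.        , 323.04812936],
       [  0.        , 358.56705996, 233.25890192],
       [  0.        ,   0.        ,   1.        ]]), 'dist_coeffs': array([-0.0618123,  0.       ,  0.       ,  0.       ,  0.       ]), 'hand_eye': array([[ 2.39843858e-04, -9.61031367e-01, -2.76439243e-01,
         6.94026941e-02],
       [ 9.99999676e-01,  1.82080185e-05,  8.04318885e-04,
         1.85971462e-04],
       [-7.67942266e-04, -2.76439346e-01,  9.61031060e-01,
        -1.70412867e-01],
       [ 0.00000000e+00,  0.00000000e+00,  0.00000000e+00,
         1.00000000e+00]])}
```

View pics/top0.png

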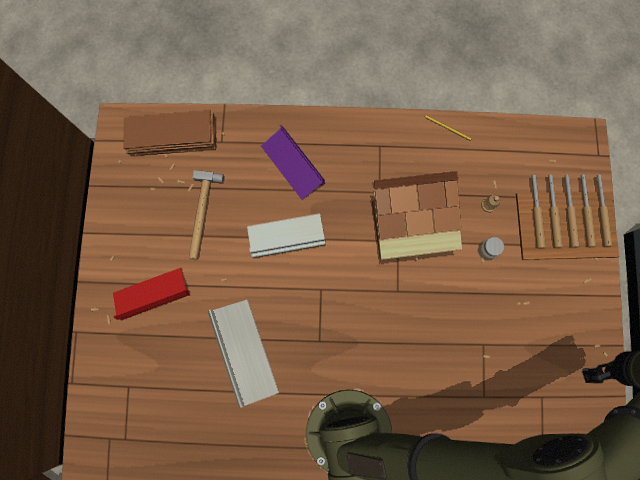

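View pics/scene0.png

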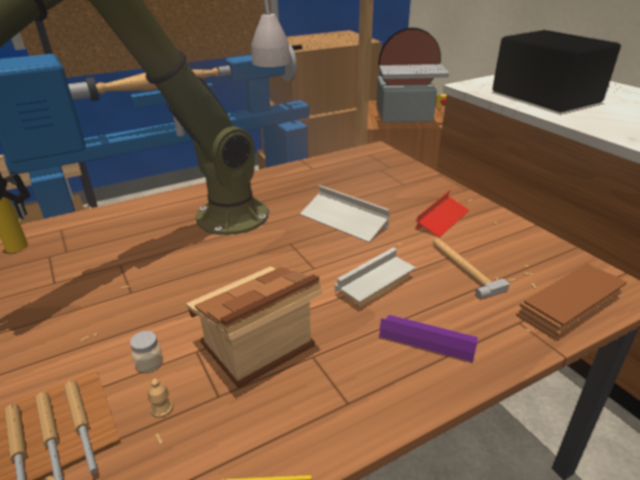

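The top view shows two aluminium flashings: a small one at about (285,235), lying on a block, and a large one at about (243,354). Purple (293,164) and red (150,294) are decoys. "Smaller in its own colour, on an offcut" fits (285,235). The roof is at (418,218), with the bare strip at row 245.

```bash
cat > h.py <<'E'
import numpy as np,cv2
from scipy.spatial.transform import Rotation as R
def rays(px,ci):
    p=cv2.undistortPoints(np.asarray(px,float).reshape(-1,1,2),ci['mtx'],ci['dist_coeffs'])[:,0]
    return np.c_[p,np.ones(len(p))]
def cloud(dp,ci,mask,T=None):
    """world points of mask pixels; T=(Rot,pos) camera->world for the wrist"""
    v,u=np.nonzero(mask&(dp>0)); P=rays(np.c_[u,v],ci)*dp[v,u][:,None]
    if T is not None: return P@T[0].T+T[1],np.c_[u,v]
    return (P-ci['t'])@ci['R'],np.c_[u,v]
def wristT(s,ci):
    q=s['eef_rot'];A=R.from_quat([q[1],q[2],q[3],q[0]]).as_matrix();H=ci['hand_eye']
    return A@H[:3,:3],A@H[:3,3]+np.asarray(s['tcp_pos'])
def quat(M):
    q=R.from_matrix(M).as_quat();return [q[3],q[0],q[1],q[2]]
E
python3 - <<'E'
import pickle,numpy as np,cv2
from h import *
d=pickle.load(open('d0.pkl','rb'));im,dp,ci=d['top']
def box(u0,v0,u1,v1):
    m=np.zeros(dp.shape,bool);m[v0:v1,u0:u1]=1;return m
for nm,b,z0,z1 in(('small',(240,205,335,265),.02,.08),('large',(200,290,290,415),.001,.06),('roof',(365,165,470,270),.1,.25)):
    P,uv=cloud(dp,ci,box(*b));k=(P[:,2]>z0)&(P[:,2]<z1);Q=P[k]
    print(nm,k.sum(),Q.min(0).round(3),Q.max(0).round(3),np.percentile(Q[:,2],[5,25,50,75,95]).round(3))
    (c,wh,a)=cv2.minAreaRect(Q[:,:2].astype(np.float32));print(np.round(c,3),np.round(wh,3),a)
    if nm=='roof':
        b2=im[uv[k][:,1],uv[k][:,0]].astype(int);pale=(b2[:,1]>150);W=Q[pale]
        r=cv2.minAreaRect(W[:,:2].astype(np.float32));print('pale',pale.sum(),np.round(r[0],3),np.round(r[1],3),r[2],W.min(0),W.max(0))
        A=np.c_[W[:,:2],np.ones(len(W))];print('plane',np.linalg.lstsq(A,W[:,2],rcond=None)[0])
P,_=cloud(dp,ci,box(320,280,400,330));print('bench z',np.median(P[:,2]))
a=cv2.resize(im[190:275,230:345],None,fx=4,fy=4);b=cv2.resize(im[165:275,365:470],None,fx=3,fy=3)
o=np.zeros((max(a.shape[0],b.shape[0]),a.shape[1]+b.shape[1],3),np.uint8);o[:a.shape[0],:a.shape[1]]=a;o[:b.shape[0],a.shape[1]:]=b
cv2.imwrite('pics/crop1.png',o)
E
```

```text
small 2316 [0.478 0.08  0.02 ] [0.607 0.303 0.065] [0.028 0.032 0.034 0.037 0.059]
[0.541 0.191] [0.09  0.211] 12.540891647338867
large 6679 [0.038 0.165 0.001] [0.388 0.432 0.06 ] [0.001 0.003 0.01  0.026 0.038]
[0.213 0.298] [0.343 0.254] 2.120281934738159
roof 6513 [ 0.468 -0.287  0.1  ] [ 0.69  -0.041  0.2  ] [0.113 0.134 0.152 0.171 0.19 ]
[ 0.583 -0.164] [0.201 0.222] 8.619101524353027
pale 1458 [ 0.567 -0.168] [0.169 0.22 ] 8.547636985778809 [ 0.46847842 -0.2867788   0.10003255] [ 0.63448408 -0.04656918  0.15345807]
plane [ 0.26823055  0.04281291 -0.01188701]
bench z -5.225047921991192e-05
```

View pics/crop1.png

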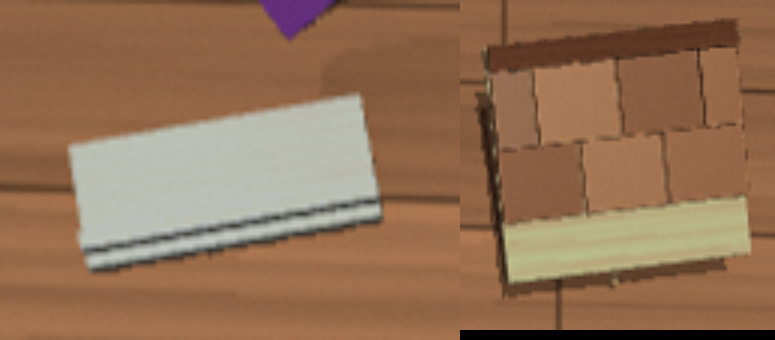

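The enlarged crop confirms it. The small aluminium piece measures 211 × 90 mm and sits 33 mm up, with its bead (dark lines) on the robot's side. Its yaw is about 12.5°. The roof's yaw is about 8.8° and its slope about 15°. Next I'll take close wrist views of both.

Run:
```python
from station import ctrl,get_state,vision
import pickle,cv2
from h import *
def frame(yaw,sl): return R.from_euler('ZY',[yaw,-sl]).as_matrix()   # cols x,y,z
Fr=frame(np.radians(8.8),np.radians(15));Ff=frame(np.radians(12.5),0)
tool=lambda F,s: np.c_[s*F[:,1],s*F[:,0],-F[:,2]]
pr=np.array([.49,-.165,.11])+Fr@[.03,0,.17];pf=np.array([.53,.19,.20])
for s in(1,-1):
    for F,p in((Fr,pr),(Ff,pf),(Ff,[.51,.19,.035]),(Fr,np.array([.49,-.165,.11])+Fr@[-.024,0,.004])):
        q=ctrl.ik(list(p),quat(tool(F,s)));print(s,None if q is None else np.round(q,2))
s=-1 if ctrl.ik(list(pr),quat(tool(Fr,-1))) is not None else 1
s0=get_state()
import os
ok={}
for ss in(1,-1):
    qs=[ctrl.ik(list(p),quat(tool(F,ss))) for F,p in((Fr,pr),(Ff,pf))]
    if all(q is not None for q in qs): ok[ss]=sum(np.abs(np.array(q)-s0['qpos']).max() for q in qs)
print(ok);s=min(ok,key=ok.get);print('sign',s)
ci=vision.camera_info('wrist');out={}
q=quat(tool(Fr,s));ctrl.movep([.25,-.5,.33],quat(tool(Fr,s))) if ctrl.ik([.25,-.5,.33],q) is not None else print('no via')
for n,F,p in(('roof',Fr,pr),('fl',Ff,pf)):
    ctrl.movep(list(p),quat(tool(F,s)));st=get_state();im,dp=vision.grab_frame('wrist')
    out[n]=(im,dp,st);print(n,st['time'],np.round(st['tcp_pos'],4),np.round(st['qpos'],2))
out['sign']=s;pickle.dump((out,ci),open('d1.pkl','wb'))
cv2.imwrite('pics/w1.png',cv2.resize(np.hstack([out['roof'][0],out['fl'][0]]),(800,300)))
```

```text
1 [ 1.06  0.17 -0.79  1.88  0.01  0.91  0.44]
1 [ 0.35  0.7  -1.33  1.66  0.7   1.35 -0.88]
1 [ 0.09  0.69 -0.79  1.92  0.66  0.82 -0.84]
1 [ 0.91  0.38 -0.68  2.18  0.3   0.43  0.19]
-1 [ 0.54  0.12 -0.16  1.88 -0.14  0.91 -2.54]
-1 [ 0.32  0.65 -1.23  1.67  0.63  1.29  2.33]
-1 [ 0.29  0.88 -1.23  1.91  0.96  1.09  2.01]
-1 [ 0.43  0.33 -0.03  2.19 -0.32  0.42 -2.31]
{1: np.float64(1.6966032253172068), -1: np.float64(4.867494409141666)}
sign 1
roof 3.2417 [ 0.475  -0.1686  0.2819] [ 1.3   0.22 -1.11  1.87  0.13  0.92  0.31]
fl 4.6917 [0.5307 0.1883 0.2   ] [ 0.25  0.57 -1.04  1.67  0.52  1.21 -0.7 ]
```

View pics/w1.png

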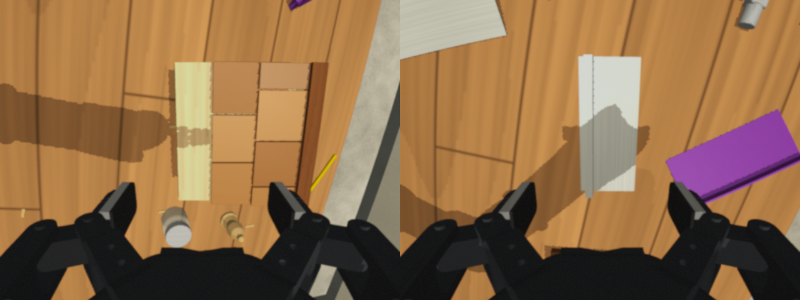

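Left half: the roof is fully in view, with the bare strip at about x 178–212 in the composite. Right half: the flashing is fully in view at (610,125), with the bead along its left side. Now I'll compute both poses.

Run:
```python
import pickle
from h import *
from station import get_state
(o,ci)=pickle.load(open('d1.pkl','rb'))
im,dp,s=o['fl'];T=wristT(s,ci)
m=np.zeros(dp.shape,bool);m[60:330,260:410]=1
P,uv=cloud(dp,ci,m,T);k=(P[:,2]>.022)&(P[:,2]<.07);Q=P[k]
r=cv2.minAreaRect(Q[:,:2].astype(np.float32));print('fl all',np.round(r[0],4),np.round(r[1],4),r[2],np.percentile(Q[:,2],[5,50,95]).round(4))
B=P[(P[:,2]>.048)&(P[:,2]<.07)];r2=cv2.minAreaRect(B[:,:2].astype(np.float32));print('bead',np.round(r2[0],4),np.round(r2[1],4),r2[2],np.median(B[:,2]),len(B))
a=np.radians(r[2] if r[2]<45 else r[2]-90);Rz=np.array([[np.cos(a),np.sin(a)],[-np.sin(a),np.cos(a)]])
L=Q[:,:2]@Rz.T;Lb=B[:,:2]@Rz.T
print('local flange',np.percentile(L,[.5,99.5],axis=0).round(4),'bead',np.percentile(Lb,[1,50,99],axis=0).round(4))
for lo in(-.1,0.0,.1): # bead centre line
    q=Lb[np.abs(Lb[:,1]-np.median(Lb[:,1])-lo*.8)<.015];print(lo,q[:,0].mean().round(4),q[:,0].min().round(4),q[:,0].max().round(4))
# roof
im,dp,s=o['roof'];T=wristT(s,ci)
m=np.zeros(dp.shape,bool);m[80:345,260:350]=1
P,uv=cloud(dp,ci,m,T);c=im[uv[:,1],uv[:,0]].astype(int)
pale=(c[:,1]>130)&(c[:,1]>c[:,2]-30)&(P[:,2]>.105)&(P[:,2]<.135);W=P[pale]
A=np.c_[W[:,:2],np.ones(len(W))];g=np.linalg.lstsq(A,W[:,2],rcond=None)[0]
res=W[:,2]-A@g;W=W[np.abs(res)<.003];A=np.c_[W[:,:2],np.ones(len(W))];g=np.linalg.lstsq(A,W[:,2],rcond=None)[0]
print('plane slope',np.degrees(np.arctan(np.hypot(g[0],g[1]))),'yaw',np.degrees(np.arctan2(g[1],g[0])),len(W),'rms',np.std(W[:,2]-A@g))
# edges from the pale mask rectangle
r=cv2.minAreaRect(W[:,:2].astype(np.float32));print('strip',np.round(r[0],4),np.round(r[1],4),r[2])
def est(yaw):
    F=R.from_euler('ZY',[yaw,-np.radians(15)]).as_matrix();L=W@F
    ex=[];y=L[:,1];yc=np.linspace(y.min()+.01,y.max()-.01,15)
    lo=[np.percentile(L[np.abs(y-t)<.006][:,0],1) for t in yc];hi=[np.percentile(L[np.abs(y-t)<.006][:,0],99) for t in yc]
    return F,L,np.polyfit(yc,lo,1),np.polyfit(yc,hi,1),lo,hi
yaw=np.radians(8.8)
for _ in range(3):
    F,L,pl,ph,lo,hi=est(yaw);print('yaw',np.degrees(yaw),'edge slopes',pl[0],ph[0],'strip w',np.median(hi)-np.median(lo),'y ext',np.percentile(L[:,1],[.3,99.7]),'z',np.median(L[:,2]),np.std(L[:,2]));yaw-=(pl[0]+ph[0])/2
x0=np.median(lo);yy=np.percentile(L[:,1],[.3,99.7]).mean()
print('eaves origin from lo:',F@[x0,yy,np.median(L[:,2])],'from butt-56:',F@[np.median(hi)-.056,yy,np.median(L[:,2])])
```

```text
fl all [0.5409 0.1894] [0.0889 0.2112] 11.766887664794922 [0.0314 0.0328 0.0569]
bead [0.5121 0.1843] [0.0121 0.2094] 11.84172534942627 0.056543332278455594 3143
local flange [[ 0.5245 -0.0285]
 [ 0.6119  0.1798]] bead [[ 0.5331 -0.026 ]
 [ 0.5391  0.0903]
 [ 0.5449  0.1787]]
-0.1 0.5391 0.5333 0.5449
0.0 0.5391 0.5332 0.5449
0.1 0.539 0.533 0.5448
plane slope 15.072249303915683 yaw 8.419772277069255 11058 rms 0.0007544446681468082
strip [ 0.5133 -0.1764] [0.0614 0.2194] 8.664169311523438
yaw 8.8 edge slopes 0.0023831114662050045 0.0012725828752699461 strip w 0.05143060893508139 y ext [-0.36132463 -0.14333931] z -0.009876275530859962 0.0007375759656798612
yaw 8.695272071521815 edge slopes 0.0006463344017544897 5.902040353166333e-05 strip w 0.05135322470117243 y ext [-0.36043942 -0.14246498] z -0.009988002158452015 0.0007335209016738063
yaw 8.675065144820731 edge slopes 0.0003004919472726896 -0.0002815912628590736 strip w 0.0513875265451057 y ext [-0.36027333 -0.14229541] z -0.01001014914831617 0.000732884988952169
eaves origin from lo: [ 0.48364273 -0.18040008  0.11045497] from butt-56: [ 0.4792384  -0.18107208  0.10926118]
```

The sizes agree: flange 88.9 × 211 mm with its top at 33 mm, bead 12.1 mm wide, roof origin about (0.4815, -0.181, 0.110), yaw 8.65°, slope 15°. Picking now.

```bash
cat >> h.py <<'E'
def frame(yaw,sl): return R.from_euler('ZY',[yaw,-sl]).as_matrix()
tool=lambda F: np.c_[F[:,1],F[:,0],-F[:,2]]
Ff=frame(np.radians(11.8),0);Fr=frame(np.radians(8.65),np.radians(15))
O=np.array([.4815,-.1807,.1100])
E
python3 - <<'E'
from station import ctrl,get_state,vision
import cv2
from h import *
def p(n):
    s=get_state();print(n,round(s['time'],2),np.round(s['tcp_pos'],4),np.round(s['contact_force'],2),round(s['width'],4))
q=quat(tool(Ff));b=[.5121,.1843]
ctrl.movep(b+[.10],q);p('above')
ctrl.movel(b+[.034],max_speed=.1);p('down')
ctrl.close_gripper(60);p('shut')
ctrl.movel(b+[.10],max_speed=.12);p('lift');ctrl.pause(.1)
ctrl.movel(b+[.25],max_speed=.25);p('lift2')
s=get_state();im,dp=vision.grab_frame('wrist');ci=vision.camera_info('wrist');T=wristT(s,ci);cv2.imwrite('pics/w2.png',im)
P,uv=cloud(dp,ci,np.ones(dp.shape,bool),T);L=(P-s['tcp_pos'])@Ff
# flange: beyond the fingers in +y
k=(np.abs(L[:,2]+.001)<.008)&(L[:,0]>.02)&(L[:,0]<.10)&(L[:,1]>.03)&(L[:,1]<.14);F=L[k];print(k.sum())
if k.sum()>50:
    print('flange plane',np.linalg.lstsq(np.c_[F[:,:2],np.ones(len(F))],F[:,2],rcond=None)[0].round(4),'x max',np.percentile(F[:,0],99),'y max',np.percentile(F[:,1],99))
E
```

```text
above 5.23 [0.513  0.1838 0.1009] [-0.26  0.64 -0.45] 0.0857
down 6.04 [0.5124 0.1848 0.0345] [0.01 0.64 0.29] 0.0854
shut 6.81 [0.5121 0.1843 0.034 ] [-0.05 -0.04  0.32] -0.0001
lift 7.51 [0.5119 0.1838 0.0996] [-0.65 -0.08  0.01] -0.0001
lift2 8.36 [0.5117 0.1836 0.2486] [ 0.06 -0.2   0.93] -0.0
0
```

View pics/w2.png

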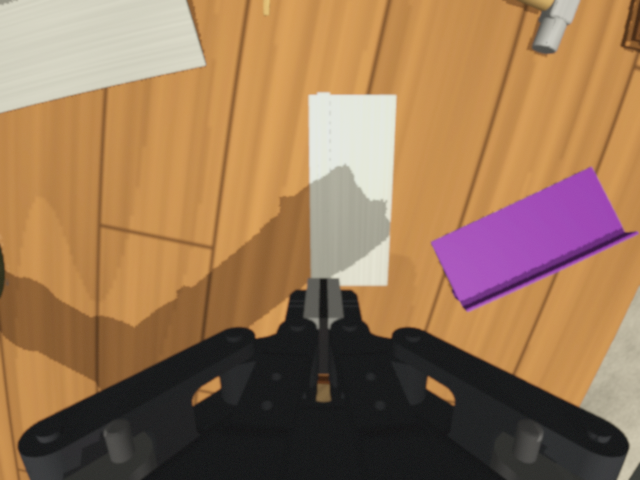

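The fingers shut empty (width 0) and the flashing is still lying at (350,190). I'll measure where it is now before retrying.

Run:
```python
from station import ctrl,get_state,vision
import cv2
from h import *
s=get_state();im,dp=vision.grab_frame('wrist');ci=vision.camera_info('wrist');T=wristT(s,ci)
m=np.zeros(dp.shape,bool);m[70:300,270:420]=1
P,uv=cloud(dp,ci,m,T)
for nm,lo,hi in(('all',.022,.07),('bead',.048,.07)):
    Q=P[(P[:,2]>lo)&(P[:,2]<hi)];r=cv2.minAreaRect(Q[:,:2].astype(np.float32));print('wrist',nm,np.round(r[0],4),np.round(r[1],4),r[2],np.percentile(Q[:,2],[5,50,95]).round(4))
# fingertips in the wrist image
m[:]=0;m[275:330,312:335]=1;P,uv=cloud(dp,ci,m,T);L=(P-s['tcp_pos'])@Ff
print('tip pts tool-ish',L.min(0).round(3),np.median(L,0).round(3),L.max(0).round(3))
for v in range(270,400,10): 
    d=dp[v,323]; 
    if d>0: print(v,round(float(d),4),((rays([[323,v]],ci)*d)@T[0].T+T[1]-s['tcp_pos']).round(4)@Ff)
im,dp=vision.grab_frame('top');ci=vision.camera_info('top');m[:]=0;m[205:265,240:335]=1;P,_=cloud(dp,ci,m)
for nm,lo,hi in(('all',.022,.045),('bead',.048,.07)):
    Q=P[(P[:,2]>lo)&(P[:,2]<hi)];r=cv2.minAreaRect(Q[:,:2].astype(np.float32));print('top',nm,len(Q),np.round(r[0],4),np.round(r[1],4),r[2])
print(s['tcp_pos'],s['eef_rot'],s['width'],s['time'])
```

```text
wrist all [0.5399 0.1893] [0.0888 0.2108] 11.713438987731934 [0.0314 0.0327 0.0569]
wrist bead [0.5092 0.1935] [0.0119 0.1901] 12.05396556854248 [0.0553 0.0566 0.0579]
tip pts tool-ish [-0.014 -0.095 -0.217] [-0.001  0.011  0.054] [0.011 0.013 0.075]
270 0.3875 [[-0.00133504 -0.07582946 -0.1909    ]]
280 0.1479 [[-0.00059798  0.01034081  0.0336    ]]
290 0.1383 [[-0.00055708  0.01053659  0.0436    ]]
300 0.1308 [[-0.00052054  0.01022248  0.0515    ]]
310 0.1227 [[-0.00043875  0.01061402  0.0598    ]]
320 0.1179 [[-0.00042702  0.00969214  0.0651    ]]
330 0.1184 [[-0.0004371   0.00622085  0.0655    ]]
340 0.1198 [[-0.00045154  0.00223967  0.0652    ]]
350 0.1218 [[-0.00047034 -0.00225139  0.0645    ]]
360 0.1217 [[-0.00043952 -0.00552692  0.0655    ]]
370 0.1234 [[-0.00043787 -0.00992009  0.065     ]]
380 0.4831 [[-0.00140627 -0.25612501 -0.2383    ]]
390 0.4716 [[-0.0013929  -0.26144007 -0.2248    ]]
top all 768 [0.5343 0.2211] [0.088  0.1504] 11.810067176818848
top bead 220 [0.5055 0.2209] [0.0141 0.1389] 11.632709503173828
[0.51142629 0.18346395 0.24815641] [-5.59566851e-04  6.30688764e-01  7.76034525e-01 -1.33604635e-03] -0.00026854758581325403 8.4083
```

By wrist depth, the shut fingertips end about 31–33 mm behind the reported TCP. That explains the miss: the tips were at about 0.066, above the bead top at 0.057. I'll confirm the offset with a gentle guarded touch of the shut tips on the supported flange.

Run:
```python
from station import ctrl,get_state
from h import *
b=np.array([.5121,.1843,0])+Ff@[.040,0,0]
ctrl.movel([b[0],b[1],.06],max_speed=.25);ctrl.movel([b[0],b[1],.014],max_speed=.1);ctrl.pause(.1)
f0=np.array(get_state()['contact_force']);print(f0.round(2),get_state()['time'])
z=.014
while z>-.008:
    z-=.0015;ctrl.movel([b[0],b[1],z],max_speed=.03);s=get_state();f=s['contact_force']-f0
    print(round(z,4),s['tcp_pos'][2].round(4),f.round(2))
    if abs(f[2])>2.5: break
ctrl.movel([b[0],b[1],.05],max_speed=.15);print(get_state()['time'])
```

```text
[-0.09  0.1  -0.2 ] 10.1417
0.0125 0.0127 [0.3  0.38 0.25]
0.011 0.0109 [-0.2  -0.04 -0.23]
0.0095 0.0094 [ 0.57 -0.36  0.47]
0.008 0.0079 [-0.01 -1.09 -0.16]
0.0065 0.0064 [ 0.55 -0.16 -0.29]
0.005 0.0049 [ 1.18  0.47 -0.06]
0.0035 0.0048 [-3.64 -2.64 13.79]
12.35
```

Contact came at TCP z = 0.0048 on the flange at 0.0328, so the tips are 28 mm behind the reported TCP. I'll use that for the grip.

Run:
```python
from station import ctrl,get_state,vision
import cv2
from h import *
def p(n):
    s=get_state();print(n,round(s['time'],2),np.round(s['tcp_pos'],4),np.round(s['contact_force'],2),round(s['width'],4))
b=[.5121,.1843]
ctrl.movel(b+[.055],max_speed=.2);ctrl.ungrasp();p('open')
ctrl.movel(b+[.0063],max_speed=.12);p('down')
ctrl.close_gripper(80);p('shut')
if get_state()['width']<.006: raise SystemExit('missed')
ctrl.movel(b+[.06],max_speed=.12);ctrl.pause(.12);ctrl.movel(b+[.20],max_speed=.25);p('lift')
s=get_state();im,dp=vision.grab_frame('wrist');ci=vision.camera_info('wrist');T=wristT(s,ci);cv2.imwrite('pics/w3.png',im)
P,uv=cloud(dp,ci,np.ones(dp.shape,bool),T);L=(P-s['tcp_pos'])@Ff
k=(np.abs(L[:,2]-.0265)<.012)&(L[:,0]>.012)&(L[:,0]<.10)&(L[:,1]>.02)&(L[:,1]<.14);F=L[k];print(k.sum())
g=np.linalg.lstsq(np.c_[F[:,:2],np.ones(len(F))],F[:,2],rcond=None)[0];print('flange plane a,b,c',g.round(4))
print('x max',np.percentile(F[:,0],99.5).round(4),'y max',np.percentile(F[:,1],99.5).round(4))
yc=np.linspace(.03,.1,8);print('edge slope',np.polyfit(yc,[np.percentile(F[np.abs(F[:,1]-t)<.005][:,0],99) for t in yc],1).round(4))
```

```text
open 13.48 [0.5121 0.1843 0.055 ] [ 0.88 -0.24 -0.4 ] 0.085
down 14.04 [0.512  0.1846 0.0064] [ 0.36 -0.33  0.64] 0.0854
shut 14.72 [0.5122 0.1843 0.0067] [-0.48 -1.1   5.65] 0.0101
lift 16.14 [0.5116 0.1834 0.1986] [ 0.21  0.09 -2.79] 0.0101
33015
flange plane a,b,c [-0.0037 -0.0022  0.0259]
x max 0.0731 y max 0.1046
edge slope [-0.0001  0.0727]
```

View pics/w3.png

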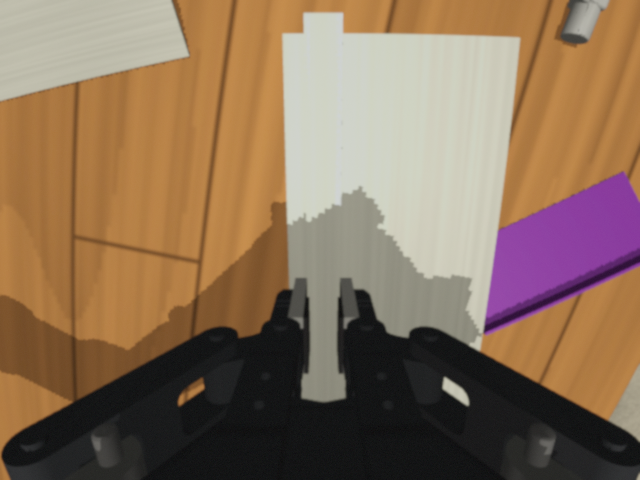

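The flashing is held at mid-length: width reads 10 mm, flange parallel to the tool within 0.004 rad, edge 73.5 mm ahead, end 104.6 mm to the side. Next I'll lay it on the bare strip with a guarded descent.

Run:
```python
from station import ctrl,get_state,vision
from h import *
q=quat(tool(Fr));W=lambda x,y,z:list(O+Fr@[x,y,z])
loc=lambda s:((s['tcp_pos']-O)@Fr).round(4)
ctrl.movep(W(-.04,.15,.09),q)
ctrl.movep(W(-.030,0,.05),q);ctrl.movel(W(-.030,0,-.015),max_speed=.12);ctrl.pause(.15)
f0=np.mean([(get_state()['contact_force'],ctrl.pause(.02))[0] for _ in range(4)],0)
s=get_state();print(s['time'],loc(s),f0.round(2));np.save('f0.npy',f0)
z=-.015
while z>-.030:
    z-=.0008;ctrl.movel(W(-.030,0,z),max_speed=.03);s=get_state();f=(s['contact_force']-f0)@Fr
    if z<-.019 or f[2]>1.5: print(round(z,4),loc(s),f.round(2),np.round((s['wrist_torque'])@Fr,2))
    if f[2]>2.5: break
ctrl.pause(.15);s=get_state();print(s['time'],loc(s),((s['contact_force']-f0)@Fr).round(2),s['width'])
```

```text
19.025 [-0.0297 -0.0004 -0.0144] [ 0.52  0.06 -2.25]
-0.0198 [-0.03    0.     -0.0198] [-1.1   0.41  0.54] [-0.01  0.49  0.05]
-0.0206 [-0.03    0.     -0.0206] [ 0.19 -0.13  0.26] [-0.    0.41  0.03]
-0.0214 [-0.03   -0.     -0.0214] [-0.36 -0.3  -0.08] [-0.03  0.44  0.  ]
-0.0222 [-0.03    0.     -0.0223] [-0.3   0.04  0.69] [-0.    0.53  0.02]
-0.023 [-0.03  -0.    -0.023] [-0.36  0.19  0.5 ] [0.02 0.41 0.  ]
-0.0238 [-0.0301 -0.0001 -0.0233] [-2.88  0.97 13.2 ] [0.24 0.69 0.06]
21.925 [-0.0301 -0.0001 -0.0233] [-2.81  1.93 13.79] 0.010150445908997057
```

It rests on the board at the predicted height with 13.8 N. Now I'll ease to a light press and slide up in guarded steps.

Run:
```python
from station import ctrl,get_state,vision
import cv2
from h import *
f0=np.load('f0.npy');W=lambda x,y,z:list(O+Fr@[x,y,z])
def p():
    s=get_state();f=(s['contact_force']-f0)@Fr;print(round(s['time'],2),((s['tcp_pos']-O)@Fr).round(4),f.round(2),np.round(np.array(s['wrist_torque'])@Fr,2));return f
z=-.0234;ctrl.movel(W(-.030,0,z),max_speed=.03);p()
for x in(-.025,-.020,-.016,-.012,-.009,-.006):
    ctrl.movel(W(x,0,z),max_speed=.04);f=p()
    if f[2]>12:z+=.0002
    if f[2]<1.5:z-=.0002
    if f[0]<-15: print('STOP');break
ctrl.pause(.1);p()
im,dp=vision.grab_frame('wrist');cv2.imwrite('pics/w4.png',im)
```

```text
22.18 [-0.03   -0.0001 -0.0232] [-2.21  0.21  9.54] [0.17 0.61 0.02]
22.45 [-0.0297 -0.0001 -0.0232] [-13.88   0.4   26.57] [0.31 2.69 0.09]
22.73 [-0.0238 -0.0004 -0.0231] [-1.008e+01  1.000e-02  2.184e+01] [0.17 2.21 0.02]
22.98 [-0.0163 -0.0002 -0.023 ] [-0.07 -0.12  1.37] [-0.1   0.66 -0.03]
23.23 [-0.0164 -0.0002 -0.0231] [-14.42   1.56  25.58] [0.3  2.82 0.05]
23.48 [-0.0089 -0.     -0.023 ] [-2.44  0.21  5.02] [-0.06  0.91 -0.03]
23.73 [-0.0087 -0.0001 -0.0231] [-9.12  0.08 16.25] [0.18 2.1  0.  ]
23.82 [-0.0087 -0.0001 -0.023 ] [-9.93  1.29 17.5 ] [0.17 2.07 0.04]
```

View pics/w4.png

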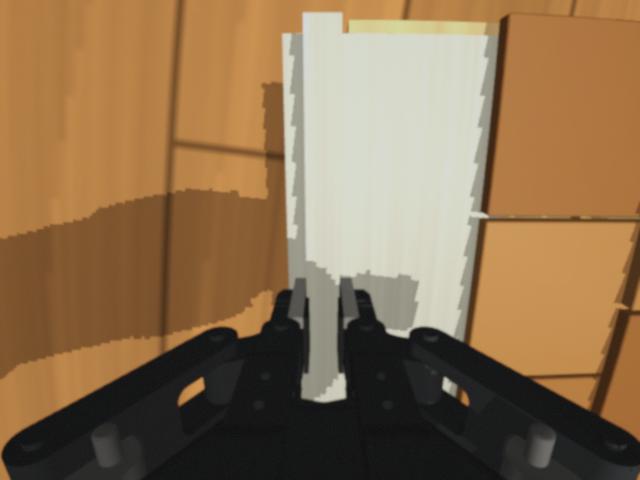

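The edge is under the butts along columns 470–500. The shingles look flat and the flashing is square. Friction is causing stick-slip, so I'll unload slightly and go on to the fascia.

Run:
```python
from station import ctrl,get_state,vision
from h import *
f0=np.load('f0.npy');W=lambda x,y,z:list(O+Fr@[x,y,z])
def p():
    s=get_state();f=(s['contact_force']-f0)@Fr;l=(s['tcp_pos']-O)@Fr;print(round(s['time'],2),l.round(4),f.round(2),np.round(np.array(s['wrist_torque'])@Fr,2));return f,l
z=-.0226;ctrl.movel(W(-.0085,0,z),max_speed=.03);p()
for x in(-.004,0,.004,.007,.0085,.010,.0115,.013,.0145,.016):
    ctrl.movel(W(x,0,z),max_speed=.04);f,l=p()
    if f[0]<-9 and f[2]<.5*abs(f[0]): print('fascia?');break
    if f[2]>8:z+=.0003
    if f[0]<-18: print('STOP');break
```

```text
24.12 [-0.0079  0.0001 -0.0227] [-0.42  0.53 -0.65] [0.01 0.45 0.05]
24.39 [-0.0031  0.0001 -0.0227] [-0.9  -0.73 -0.61] [ 0.    0.45 -0.01]
24.64 [ 0.0005  0.0001 -0.0226] [-0.38 -0.38  0.24] [-0.03  0.53  0.01]
24.89 [ 0.0044  0.     -0.0226] [-0.94 -0.37  0.28] [-0.04  0.47 -0.03]
25.14 [ 0.0073  0.     -0.0226] [-0.37 -0.03  0.29] [-0.02  0.42  0.02]
25.39 [ 0.0086  0.     -0.0226] [-1.26  0.06 -0.25] [-0.03  0.47  0.01]
25.64 [ 0.0101  0.     -0.0226] [ 0.28 -0.17 -0.37] [0.02 0.48 0.01]
25.89 [ 0.011  -0.     -0.0227] [-2.38 -0.62  0.97] [-0.03  0.9  -0.  ]
26.14 [ 0.0109 -0.     -0.0228] [-6.63 -0.14  4.78] [ 0.05  1.55 -0.04]
26.39 [ 0.0109 -0.     -0.0228] [-10.35   0.71   9.29] [ 0.14  2.3  -0.02]
26.64 [ 0.0108 -0.     -0.0228] [-13.04   0.34   9.83] [ 0.17  2.78 -0.01]
```

The leg met the fascia at x ≈ 0.011: it stops there, with a growing -x reaction. Now I'll relax the push, press down and verify.

Run:
```python
from station import ctrl,get_state,vision
import cv2
from h import *
f0=np.load('f0.npy');W=lambda x,y,z:list(O+Fr@[x,y,z])
def p():
    s=get_state();f=(s['contact_force']-f0)@Fr;l=(s['tcp_pos']-O)@Fr;print(round(s['time'],2),l.round(4),f.round(2),np.round(np.array(s['wrist_torque'])@Fr,2),round(s['width'],4));return f
ctrl.movel(W(.0115,0,-.0228),max_speed=.03);p()
for z in(-.0232,-.0236,-.0240,-.0244,-.0248):
    ctrl.movel(W(.0115,0,z),max_speed=.03);f=p()
    if f[2]>14: break
ctrl.pause(.3);p()
s=get_state();im,dp=vision.grab_frame('wrist');ci=vision.camera_info('wrist');cv2.imwrite('pics/w5.png',im)
P,uv=cloud(dp,ci,np.ones(dp.shape,bool),wristT(s,ci));L=(P-O)@Fr
k=(np.abs(L[:,2]-.003)<.008)&(L[:,0]>.025)&(L[:,0]<.05)&(L[:,1]>.02)&(L[:,1]<.115);F=L[k]
print('flange plane',np.linalg.lstsq(np.c_[F[:,:2],np.ones(len(F))],F[:,2],rcond=None)[0].round(4),'ymax',np.percentile(F[:,1],99.5).round(4))
for y0,y1 in((.040,.10),(-.03,.03),(-.1,-.04)):
    k=(L[:,0]>.062)&(L[:,0]<.10)&(L[:,1]>y0)&(L[:,1]<y1)&(L[:,2]>.005)&(L[:,2]<.04);F=L[k]
    if len(F)>100: print('shingle',y0,len(F),'z butt/inner',np.median(F[F[:,0]<.07][:,2]).round(4),'slope',np.polyfit(F[:,0],F[:,2],1)[0].round(4))
ym=L[(np.abs(L[:,2])<.003)&(L[:,1]>.09)&(L[:,0]>.02)&(L[:,0]<.05)]
c=im[:, :, :]
b=L[(L[:,2]>.022)&(L[:,2]<.031)&(L[:,0]>-.01)&(L[:,0]<.03)&(L[:,1]>.03)];r=np.polyfit(b[:,1],b[:,0],1);print('bead yaw vs roof',r.round(4),'y end',np.percentile(b[:,1],99.5).round(4))
```

```text
26.94 [ 0.011  -0.     -0.0229] [-4.49 -0.17  2.95] [-0.02  1.17 -0.03] 0.0106
27.19 [ 0.0109 -0.0001 -0.023 ] [-5.4   0.29  8.71] [ 0.11  1.42 -0.09] 0.0105
27.44 [ 0.0109 -0.0001 -0.023 ] [-7.54  1.87 15.97] [ 0.3   1.79 -0.08] 0.0103
27.74 [ 0.0109 -0.0001 -0.0231] [-7.62  0.73 16.36] [0.3  1.78 0.01] 0.0103
flange plane [-0.0009 -0.012   0.0036] ymax 0.1098
shingle 0.04 16735 z butt/inner 0.0138 slope 0.0018
shingle -0.03 10197 z butt/inner 0.0138 slope 0.0018
shingle -0.1 243 z butt/inner 0.014 slope -0.0119
bead yaw vs roof [-0.0023  0.0104] y end 0.1048
```

View pics/w5.png

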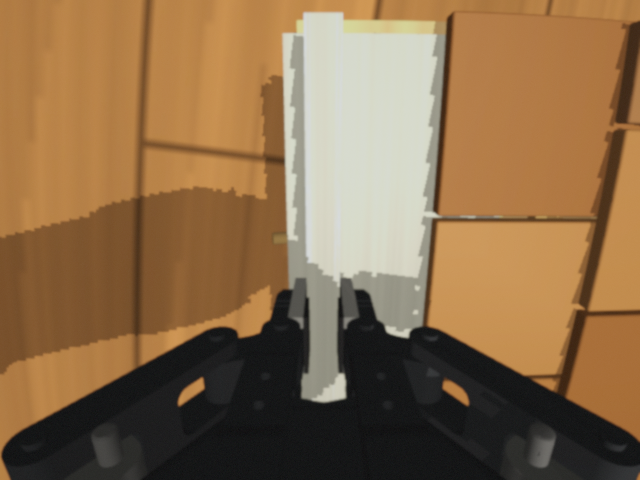

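Every check is in range: leg on the fascia, shingles flat (13.8 mm at the butts), bead square to 0.002 rad, ends centred. Handing in while pressing.

Run:
```python
from station import ticket,get_state
print(ticket.close_job(),get_state()['time'])
```

```text
the job is handed in; nothing more can be done
the job is handed in; nothing more can be done
```

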